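Find the pastry roller that runs out of true

TASK

One of the two pastry rollers in the wooden rack has a bent spindle, so that its wheel lifts and drops as it rolls. Hold them upright by the handle and roll them along the marble slab, one at a time, at least one full turn in one direction with light pressure (keep under 14 newtons all the time), until you have rolled and found the one that lifts. Park that one upright and fully seated in the single stand that is apart from the rack, have the true one fully seated in the rack, and leave everything else on the table undisturbed.

Things in the scene. Friction and masses are not known exactly. Their poses are not given: they have to be found in the camera images.
- roller_1: pastry hand roller, about 210 g, upright in a rack pocket at the start. Origin: centre of the underside of its steel cross bar (104 x 24 x 10 mm high); x runs along bar and spindle, z up through the handle. Below the bar two yoke arms (at x = +-33, down to z = -33) carry a wooden wheel, 32 in diameter, 56 long, spindle at z = -26. Exactly one of the two rollers is bent; nothing marks which
- roller_2: the other pastry hand roller, of the same shape and sizes as roller_1, in the other rack pocket; same origin and axes
- roller_1_grip (a point): grip point on the wooden handle, 70 mm above the roller's origin; the handle is 26 (x) x 22 (y) mm and reaches from 34 to 106 mm above the origin. The handle rides on the yoke by a vertical spring, 3 N per mm, no preload, 14 mm of travel: pushed down on a standing wheel, the origin and handle sink while bar, arms and wheel stay
- roller_2_grip (a point): the same point on roller_2, whose handle and spring are the same
- wheel_1 (a joint): turn of this roller's wheel, rad, starts within +-0.25, counts on past a turn; one turn is 100 mm of travel; grows when rolled towards its own -y; slight friction holds it when lifted. With slack spring a true wheel's bottom is always 42 mm below the origin; the bent one is 3 mm off centre: 39 to 45 mm within each turn (lift 6 mm, or 18 N at fixed handle height)
- wheel_2 (a joint): the same for the wheel of roller_2
- slab: fixed marble pastry slab, 100 (x) x 280 (y) mm; origin at the table top under its centre; its flat top is 20 mm above the origin; the length to roll along is its y axis
- rack: fixed wooden rack with two open pockets, 111 (x) x 174 (y) x 52 mm high; origin at the table top under its centre, axes along its edges. Each pocket is 79 (x) x 48 (y) inside, floor 6 mm above the table; solid wood between them
- rack_pocket1 (a point): centre of the mouth of the rack's pocket at its +y side, level with the rim (52 mm up). Seated: wheel hanging in the pocket, cross bar lying on the two end rims, roller origin at this point, its x along the rack's x (either way round)
- rack_pocket2 (a point): the same for the rack's pocket at its -y side; the pockets are 110 mm apart
- reject_stand: fixed wooden stand with one pocket of the same size, 111 (x) x 64 (y) x 52 mm high, apart from the rack (on its right or left); origin at the table top under its centre
- reject_stand_pocket (a point): centre of the mouth of the single stand's pocket, level with its rim (52 mm up); a roller seats here as in the rack
- salt_shaker: salt shaker, 44 across, 90 mm high; a bystander, origin under its centre
- timer: kitchen timer, 58 across, 42 mm high; a bystander, origin under its centre
- ramekin: small white ramekin, 66 across, 34 mm high; a bystander, origin under its centre

How it is judged:
By the outcome, as a careful person would: the job done as asked, in the order asked, and still so for the second after the job is handed in, with the robot touching nothing.
It also fails if it takes over 72 s, if anything falls off the work surface, if the arm or the gripper's body presses on something with over 40 N, if the wrist force passes 120 N, or if a joint passes its speed limit or range.

ROBOT

A 7-joint arm with a two-finger parallel gripper is mounted at the origin on a cart in front of the work surface, level with it; the furniture and walls round the work are solid. World frame = base frame: x ahead of the robot, y to its left, z up, the work surface at z = 0. Lengths are in m, angles in rad, forces in N, time in s.
With the tool pointing down it reaches from about 0.425 to 0.8 m from the base axis. Payload 8.3 kg.
Tool frame: the origin (TCP) lies at the very end of the fingers, on their centre line; the grasp point (between the pads) lies 19 mm behind it; z points along the fingers, y is the line along which they close (so a half turn about z gives the same grasp; the last joint's range is limited). The gripper opens to 85 mm and grips with 20 to 120 N. Pads are 22 mm wide; open, the fingers measure 114 mm over their backs; the gripper's body (76 mm by 85 mm) begins 54 mm behind the grasp point. The pads swing forward as they close: fully open they stand 13 mm farther back than shut.
Start: joints at [-1.362, 0.383, 0.016, 1.37, -0.006, 1.388, -0.046], TCP at [0.168, 0.602, 0.231] pointing down, gripper open.
Joint ranges: [-2.95, 2.95], [-0.25, 2.06], [-1.52, 1.56], [0.18, 2.33], [-1.44, 4.58], [0.02, 2.06], [-3.01, 3.01]. Speed limits (rad/s): [2.39, 2.39, 3.01, 3.01, 3.14, 3.14, 3.14].

INTERFACE

Orientations are given as a rotation vector (axis times angle).
In Python, from station import r, grab_frame, calibration gives the robot as it stands.
- The arm moves only by the shell command python3 -m handwheel 'ROWS'. ROWS is a JSON object of lists of equal length, an entry for each row: "slide": the shift along the tool's x, y, z in m, a list of three; "turn": the turn about the tool's z in rad; "fingers": the opening, from -1 (shut) to 1 (fully open), so that 0 is half open. In form: {"slide": [[tx, ty, tz], ...], "turn": [turn, ...], "fingers": [fingers, ...]}. A call has exactly 10 rows; each row shifts and turns the commanded pose from where the row before left it, along the tool's axes as they then stand; what a row does not reach is not made up. A row lasts 1/8 s, in which the tool goes at most 62.5 mm and 10.7 degrees, less where a joint would pass 70% of its speed; a pose out of reach is approached as far as the arm can. A call with a gripper value outside its range is refused whole. The fingers move at their own pace and stop on an object; the grip force is fixed at half the most. Time passes only in rows, so rows that do not move let the fingers close, or fill a call up. It gives the time, the measured TCP pose, the force, the opening and the grip force at its end, in the units of the state.
- r.state(): the state, without advancing time (a new reading comes with each control period).
- grab_frame(name): name is "scene" or "top" or "wrist"; returns the picture (400x640x3 uint8, red, green, blue); there is no depth.
- calibration(name): a dict with "fx", "fy", "cx", "cy" (pixels), "rvec" (rotation vector, rad) and "tvec" (3), from world to camera coordinates, as OpenCV has them; the wrist camera has in their place "mount" (4x4, takes a point from camera to tool coordinates, whose origin is the TCP and whose axes are the flange's). Camera axes: x right, y down, z forward; pixel columns grow to the right and rows downward; lengths in m; the calibration is good to about 2 mm. A picture is of the moment at which its call begins: read the wrist's pose just before it. calibration takes no time and is no camera call.
- r.finish_job(): hands the job in; it is judged then, once.
The state is a dict: "time": time; "joint_pos": joint angles; "qd": joint speeds; "effort": joint torques, N m; "tool_pos": TCP position; "tcp_rot": TCP orientation; "contact_force": force on the tool from outside, world axes, zero at the start; "moment": the same for the moment, N m; "grip_width": finger opening in m; "finger_force": force on a finger pad.
Only numpy, scipy, OpenCV 4.12 (cv2) and the standard library are available. Lean on these libraries where they do the work, as an engineer would, in place of code of your own. Each camera call takes 0.05 s, during which the arm holds its last target. There are 200 camera calls.

## Working session

There is one attempt and no reset: what is moved stays moved. The work goes in short steps, Python scripts to look and compute and a shell command to move; the robot and the scene stay as the last step left them, time stands still between calls to the robot, and variables do not carry over. Pictures are saved under pics/ and viewed, at most 10 in all, crops included, and the job is handed in when it is done.

```bash
ls; mkdir -p pics
cat > h.py <<'E'
import numpy as np, cv2
from station import r, grab_frame, calibration
def cam(n):
    c=calibration(n); K=np.array([[c['fx'],0,c['cx']],[0,c['fy'],c['cy']],[0,0,1]])
    if 'mount' in c:
        s=r.state(); M=np.eye(4); M[:3,:3]=cv2.Rodrigues(np.array(s['tcp_rot'],float))[0]; M[:3,3]=s['tool_pos']
        T=M@np.array(c['mount']); return K,T[:3,:3],T[:3,3]
    R=cv2.Rodrigues(np.array(c['rvec'],float))[0]; return K,R.T,-R.T@np.array(c['tvec'],float).ravel()
def ray(C,u,v,z):
    K,R,o=C; d=R@np.linalg.inv(K)@np.array([u,v,1.]); return o+d*(z-o[2])/d[2]
def proj(C,p):
    K,R,o=C; q=K@(R.T@(np.array(p)-o)); return q[:2]/q[2]
def save(n,f):
    C=cam(n); im=grab_frame(n); cv2.imwrite(f'pics/{f}.png',im[...,::-1]); return C,im
E
python3 - <<'E'
from h import *
for n in('top','scene'):
    C,_=save(n,n+'0'); print(n,C[2],C[1][:,2])
s=r.state(); print({k:np.round(v,3) for k,v in s.items()})
E
```

```text
pics
top [ 0.31684419 -0.01124491  1.15496441] [ 1.90536154e-01 -6.08840238e-04 -9.81679990e-01]
scene [0.53629265 0.54720932 0.98701818] [-0.01868484 -0.52362536 -0.85174372]
{'time': np.float64(0.1), 'joint_pos': array([-1.362,  0.384,  0.016,  1.371, -0.006,  1.388, -0.046]), 'qd': array([ 0.   , -0.004,  0.001, -0.001,  0.   , -0.   , -0.   ]), 'effort': array([ 4.0000e-03, -6.2913e+01,  8.4800e-01, -3.7277e+01,  1.7000e-02,
        1.0000e-02,  0.0000e+00]), 'tool_pos': array([0.168, 0.602, 0.23 ]), 'tcp_rot': array([-4.250e-01, -3.112e+00,  3.000e-03]), 'contact_force': array([-0.676,  0.055,  0.322]), 'moment': array([-0.005, -0.043, -0.028]), 'finger_force': np.float64(0.0), 'grip_width': np.float64(0.086)}
```

View pics/top0.png

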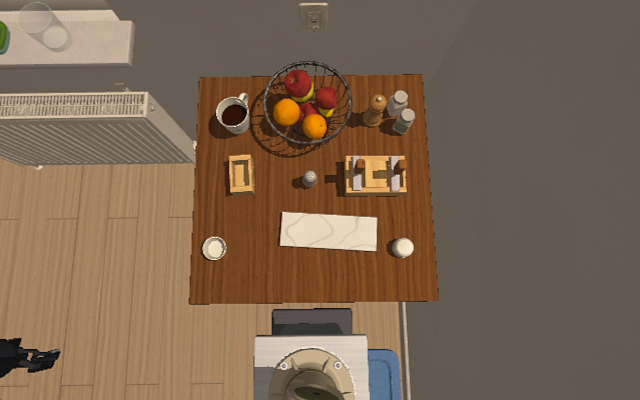

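View pics/scene0.png

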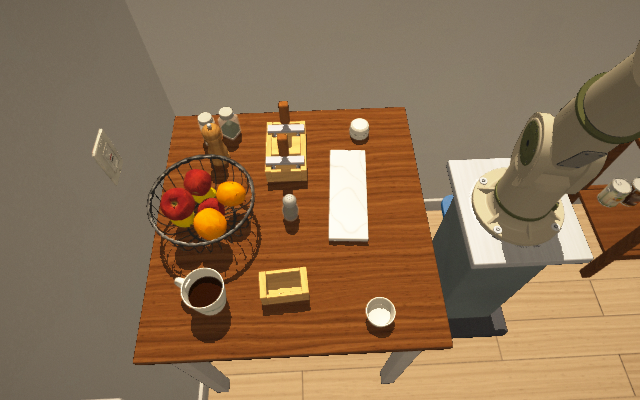

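The top view is oriented with up = +x and left = +y. The rack is at about (375,175) with two rollers, the stand at (241,174), the slab at (328,231), the shaker at (310,179), the timer at (402,248) and the ramekin at (214,248). I'll enlarge to read off the corners.

Run:
```python
import cv2
im=cv2.imread('pics/top0.png')[145:260,222:417]
cv2.imwrite('pics/crop1.png',cv2.resize(im,None,fx=4,fy=4,interpolation=cv2.INTER_CUBIC))
```

```text
(no output)
```

View pics/crop1.png

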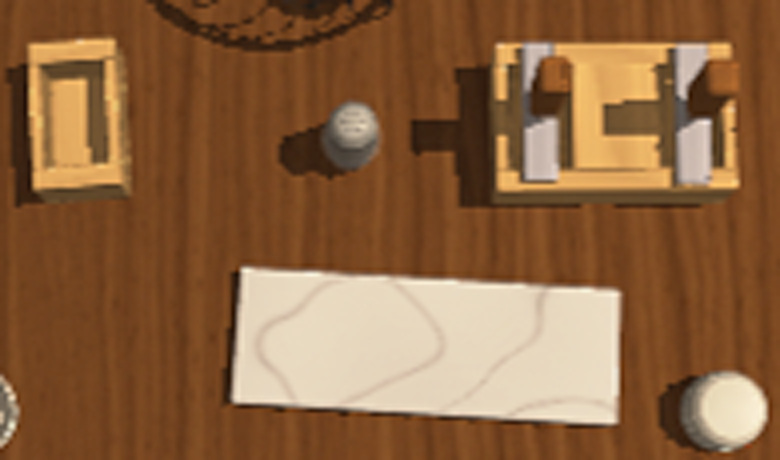

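Readable corners in the crop: stand TL(28,42), TR(115,39), BL(31,190); rack TL(496,43), TR(733,43), BR(740,188), BL(497,187); slab (241,267), (621,290), (617,424), (232,402). The bars run at u≈524–557 and 677–710. Next step is casting rays.

Run:
```python
from h import *
C=cam('top')
def w(u,v,z): return ray(C,222+(u+.5)/4-.5,145+(v+.5)/4-.5,z)[:2]
def rect(n,pts,z):
    P=np.array([w(*p,z) for p in pts]); c=P.mean(0); e=[P[1]-P[0],P[2]-P[1],P[3]-P[2],P[0]-P[3]]
    print(n,c.round(4),'edges',[np.linalg.norm(x).round(4) for x in e],'ang of y axis(deg from +y)',[np.degrees(np.arctan2(x[0],-x[1])*-1).round(1)*1 for x in (e[0],-e[2])],'x side',[np.degrees(np.arctan2(x[1],x[0])).round(1) for x in(-e[1],e[3])])
rect('stand',[(28,42),(115,39),(122,187),(31,190)],.052)
rect('rack',[(496,43),(733,43),(740,188),(497,187)],.052)
rect('slab',[(241,267),(621,290),(617,424),(232,402)],.02)
rect('bar1',[(524,43),(556,43),(558,181),(524,181)],.062)
rect('bar2',[(677,43),(708,43),(711,184),(679,184)],.062)
for n,u,v,z in [('salt',353,117,.09),('timer',730,403,.042),('handle1',556,72,.168),('handle2',722,76,.168)]: print(n,w(u,v,z).round(3))
print('ramekin',ray(C,214.5,247,.034))
```

```text
stand [0.6121 0.1997] edges [np.float64(0.0641), np.float64(0.1119), np.float64(0.0658), np.float64(0.1117)] ang of y axis(deg from +y) [np.float64(-1.2), np.float64(-1.1)] x side [np.float64(3.5), np.float64(2.7)]
rack [ 0.6057 -0.196 ] edges [np.float64(0.1744), np.float64(0.1091), np.float64(0.1755), np.float64(0.1084)] ang of y axis(deg from +y) [np.float64(0.8), np.float64(1.1)] x side [np.float64(-0.7), np.float64(-1.3)]
slab [ 0.4426 -0.0558] edges [np.float64(0.2798), np.float64(0.0979), np.float64(0.2788), np.float64(0.0992)] ang of y axis(deg from +y) [np.float64(4.3), np.float64(4.1)] x side [np.float64(-4.3), np.float64(-3.7)]
bar1 [ 0.6063 -0.1396] edges [np.float64(0.0233), np.float64(0.103), np.float64(0.0244), np.float64(0.103)] ang of y axis(deg from +y) [np.float64(0.8), np.float64(0.8)] x side [np.float64(-1.3), np.float64(-1.9)]
bar2 [ 0.6036 -0.2503] edges [np.float64(0.0226), np.float64(0.1052), np.float64(0.0229), np.float64(0.1052)] ang of y axis(deg from +y) [np.float64(0.8), np.float64(0.8)] x side [np.float64(-2.0), np.float64(-2.2)]
salt [ 0.597 -0.004]
timer [ 0.396 -0.269]
handle1 [ 0.605 -0.138]
handle2 [ 0.6   -0.247]
ramekin [0.39961023 0.27179208 0.034     ]
```

```bash
cat >> h.py <<'E'
def plan(x,y,z,yawdeg):
    "turn (rad) so tool y lies along the roller's y, then slide in tool axes after the turn"
    s=r.state(); R=cv2.Rodrigues(np.array(s['tcp_rot'],float))[0]; p=np.array(s['tool_pos'])
    a=np.arctan2(R[1,1],R[0,1]); t=np.radians(90+yawdeg)-a; t=(t+np.pi/2)%np.pi-np.pi/2
    t*=np.sign(R[2,2]); R2=R@cv2.Rodrigues(np.array([0,0,t]))[0]
    print('turn',t.round(4),'slide mm',((R2.T@(np.array([x,y,z])-p))*1000).round(1),'tool x in world',R2[:,0].round(3),'tool z',R2[:,2].round(4),'j7',round(s['joint_pos'][6],2),'p',p.round(4),'F',np.round(s['contact_force'],1),'w',round(float(s['grip_width']),4),'t',s['time'])
E
python3 -c "
from h import *
plan(.606,-.1405,.23,-1)"
```

```text
turn -0.2543 slide mm [-451.3 -734.4    1.4] tool x in world [-1.     0.017  0.   ] tool z [-5.0e-04 -1.7e-03 -1.0e+00] j7 -0.05 p [0.1676 0.6016 0.2304] F [-0.7  0.1  0.3] w 0.0855 t 0.1
```

```bash
python3 -m handwheel '{"slide":[[0,0,0],[0,0,0],[-0.028,-0.046,0],[-0.028,-0.046,0],[-0.028,-0.046,0],[-0.028,-0.046,0],[-0.028,-0.046,0],[-0.028,-0.046,0],[-0.028,-0.046,0],[-0.028,-0.046,0]],"turn":[-0.127,-0.127,0,0,0,0,0,0,0,0],"fingers":[1,1,1,1,1,1,1,1,1,1]}' && python3 -m handwheel '{"slide":[[-0.028,-0.046,0],[-0.028,-0.046,0],[-0.028,-0.046,0],[-0.028,-0.046,0],[-0.028,-0.046,0],[-0.028,-0.046,0],[-0.028,-0.046,0],[-0.028,-0.046,0],[0,0,0],[0,0,0]],"turn":[0,0,0,0,0,0,0,0,0,0],"fingers":[1,1,1,1,1,1,1,1,1,1]}'
python3 - <<'E'
from h import *
plan(.606,-.1405,.23,-1)
C,_=save('wrist','w1'); print(C[2],C[1].round(2)); print([proj(C,p).round() for p in [(.606,-.1405,.158),(.606,-.1405,.062),(.606,-.251,.062)]])
E
```

```text
time: 1.35
tool_pos: [0.3856, 0.2284, 0.2311]
tcp_rot: [-0.028, -3.141, -0.0]
contact_force: [0.7, -0.1, -0.8]
grip_width: 0.0851
finger_force: 0.0
time: 2.6
tool_pos: [0.6023, -0.1414, 0.2306]
tcp_rot: [-0.028, -3.14, -0.001]
contact_force: [-0.4, 0.1, 0.3]
grip_width: 0.0852
finger_force: 0.0
turn -0.0005 slide mm [-3.6  1.   0.6] tool x in world [-1.     0.017  0.001] tool z [-1.4e-03  4.0e-04 -1.0e+00] j7 1.92 p [ 0.6023 -0.1414  0.2306] F [-0.4  0.1  0.3] w 0.0852 t 2.6
[ 0.52285573 -0.13946698  0.37318145] [[ 0.02  0.95  0.31]
 [ 1.   -0.02 -0.01]
 [-0.    0.31 -0.95]]
[array([317., 212.]), array([317., 173.]), array([194., 175.])]
```

View pics/w1.png

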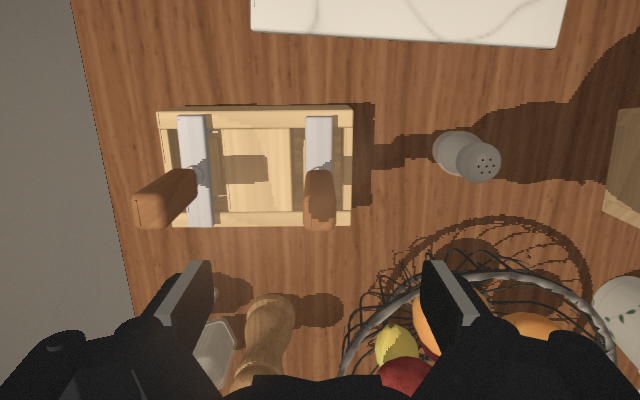

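Both handles and the rack are seen where the calibration predicts: handle 1 top at (320,215) against a predicted (317,212). Now descend and grip.

```bash
python3 -m handwheel '{"slide":[[-0.0035,0.001,0],[0,0,0.032],[0,0,0.032],[0,0,0.032],[0,0,0.0315],[0,0,0],[0,0,0],[0,0,0],[0,0,0],[0,0,0]],"turn":[0,0,0,0,0,0,0,0,0,0],"fingers":[1,1,1,1,1,1,-1,-1,-1,-1]}' && python3 -m handwheel '{"slide":[[0,0,0],[0,0,0],[0,0,-0.005],[0,0,-0.01],[0,0,-0.02],[0,0,-0.03],[0,0,-0.03],[0,0,0],[0,0,0],[0,0,0]],"turn":[0,0,0,0,0,0,0,0,0,0],"fingers":[-1,-1,-1,-1,-1,-1,-1,-1,-1,-1]}'
python3 - <<'E'
from h import *
S=np.array([np.sin(np.radians(4.1)),np.cos(np.radians(4.1))]); c=np.array([.4426+.008,-.0558])
p=c-.07*S; plan(p[0],p[1],.150,-4.1); print(p)
C,_=save('scene','s1'); save('wrist','w2')
E
```

```text
time: 3.9
tool_pos: [0.6065, -0.1409, 0.1045]
tcp_rot: [0.028, 3.14, -0.0]
contact_force: [-0.1, 0.2, 2.4]
grip_width: 0.0212
finger_force: 62.1
time: 5.15
tool_pos: [0.6054, -0.1405, 0.1973]
tcp_rot: [-0.028, -3.139, -0.001]
contact_force: [0.7, -0.2, -1.6]
grip_width: 0.0217
finger_force: 61.8
turn 0.0539 slide mm [160.3   3.4  47.7] tool x in world [-0.997  0.071  0.003] tool z [-2.6e-03  4.0e-04 -1.0e+00] j7 1.92 p [ 0.6054 -0.1405  0.1973] F [ 0.7 -0.2 -1.6] w 0.0217 t 5.15
[ 0.44559518 -0.12562085]
```

View pics/w2.png

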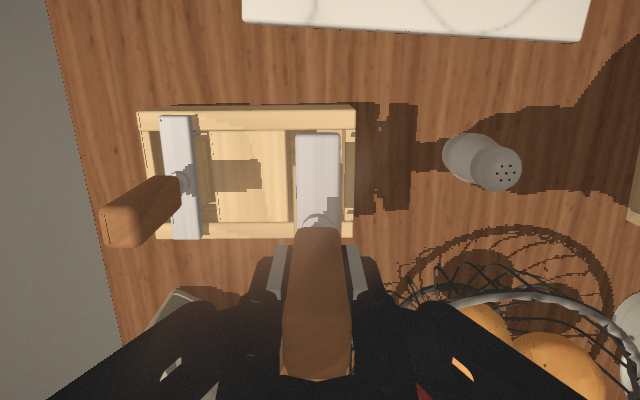

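Roller 1 is held upright, with its bar at (318,170) clear of the rack. Now to the slab.

```bash
python3 -m handwheel '{"slide":[[0,0,0],[0.02,0,0],[0.035,0.001,0],[0.035,0.001,0],[0.035,0.0014,0],[0.02,0,0.01],[0.01,0,0.02],[0.005,0,0.026],[0,0,0.016],[0,0,0]],"turn":[0.054,0,0,0,0,0,0,0,0,0],"fingers":[-1,-1,-1,-1,-1,-1,-1,-1,-1,-1]}' && python3 -c "
from h import *
plan(.4456,-.1256,.1145,-4.1)"
```

```text
time: 6.5
tool_pos: [0.4462, -0.1259, 0.1259]
tcp_rot: [-0.113, -3.137, 0.001]
contact_force: [-0.6, 0.8, -2.4]
grip_width: 0.0215
finger_force: 61.6
turn -0.0003 slide mm [ 0.5  0.3 11.4] tool x in world [-0.997  0.071  0.002] tool z [-2.4e-03 -3.0e-04 -1.0e+00] j7 1.8 p [ 0.4462 -0.1259  0.1259] F [-0.6  0.8 -2.4] w 0.0215 t 6.5
```

```bash
python3 -m handwheel '{"slide":[[0,0,0.003],[0,0,0.002],[0,0,0.002],[0,0,0.002],[0,0,0.001],[0,0,0.001],[0,0,0.001],[0,0,0],[0,0,0],[0,0,0]],"turn":[0,0,0,0,0,0,0,0,0,0],"fingers":[-1,-1,-1,-1,-1,-1,-1,-1,-1,-1]}'; python3 -c "
from h import *
print(r.state()['contact_force'])"
```

```text
time: 7.75
tool_pos: [0.4468, -0.126, 0.1149]
tcp_rot: [0.113, 3.14, -0.0]
contact_force: [-1.8, 0.5, 0.1]
grip_width: 0.0212
finger_force: 61.8
[-1.7655066   0.47950631  0.10238559]
```

```bash
python3 -m handwheel '{"slide":[[0,0,0.0007],[0,0.002,0],[0,0.002,0],[0,0.002,0],[0,0.002,0],[0,0.002,0],[0,0.002,0],[0,0,0],[0,0,0],[0,0,0]],"turn":[0,0,0,0,0,0,0,0,0,0],"fingers":[-1,-1,-1,-1,-1,-1,-1,-1,-1,-1]}'
```

```text
time: 9.0
tool_pos: [0.4477, -0.114, 0.1141]
tcp_rot: [0.113, 3.14, 0.0]
contact_force: [-0.7, 0.2, 2.2]
grip_width: 0.0211
finger_force: 62.2
```

```bash
python3 -m handwheel '{"slide":[[0,0.0015,0],[0,0.0015,0],[0,0.0015,0],[0,0.0015,0],[0,0.0015,0],[0,0.0015,0],[0,0.0015,0],[0,0.0015,0],[0,0,0],[0,0,0]],"turn":[0,0,0,0,0,0,0,0,0,0],"fingers":[-1,-1,-1,-1,-1,-1,-1,-1,-1,-1]}'
```

```text
time: 10.25
tool_pos: [0.4485, -0.1019, 0.1141]
tcp_rot: [-0.112, -3.14, -0.0]
contact_force: [0.2, 0.1, 2.2]
grip_width: 0.0214
finger_force: 62.2
```

Three equal force readings over 24 mm can't come from a 3 mm eccentric wheel, so this one looks true. I'll complete the full turn anyway.

```bash
python3 -m handwheel '{"slide":[[0,0.003,0],[0,0.005,0],[0,0.005,0],[0,0.005,0],[0,0.005,0],[0,0.005,0],[0,0.005,0],[0,0.005,0],[0,0.005,0],[0,0.003,0]],"turn":[0,0,0,0,0,0,0,0,0,0],"fingers":[-1,-1,-1,-1,-1,-1,-1,-1,-1,-1]}';python3 -m handwheel '{"slide":[[0,0.005,0],[0,0.006,0],[0,0.006,0],[0,0.006,0],[0,0.006,0],[0,0.006,0],[0,0.006,0],[0,0.005,0],[0,0.004,0],[0,0,0]],"turn":[0,0,0,0,0,0,0,0,0,0],"fingers":[-1,-1,-1,-1,-1,-1,-1,-1,-1,-1]}'; python3 -c "
from h import *
plan(.4477,-.114,.195,-4.1)"
```

```text
time: 11.5
tool_pos: [0.4519, -0.0558, 0.1141]
tcp_rot: [0.112, 3.14, 0.0]
contact_force: [0.5, -0.9, 1.8]
grip_width: 0.0212
finger_force: 62.3
time: 12.75
tool_pos: [0.4555, -0.0059, 0.1141]
tcp_rot: [0.112, 3.14, 0.0]
contact_force: [-0.0, -0.4, 2.6]
grip_width: 0.0212
finger_force: 62.1
turn 0.0003 slide mm [   0.  -108.4  -80.9] tool x in world [-0.997  0.071 -0.   ] tool z [ 0.e+00  2.e-04 -1.e+00] j7 1.52 p [ 0.4555 -0.0059  0.1141] F [-0.  -0.4  2.6] w 0.0212 t 12.75
```

```bash
python3 -m handwheel '{"slide":[[0,0,-0.01],[0,0,-0.02],[0,0,-0.03],[0,0,-0.025],[0,-0.030,0],[0,-0.045,0],[0,-0.040,0],[0,-0.017,0],[-0.02,0,0],[-0.03,0,0]],"turn":[0,0,0,-0.054,0,0,0,0,0,0],"fingers":[-1,-1,-1,-1,-1,-1,-1,-1,-1,-1]}';python3 -m handwheel '{"slide":[[-0.03,0,0],[-0.03,0,0],[-0.025,0,0],[-0.013,0,0],[-0.0055,0,0],[0,0,0],[0,0,0],[0,0,0],[0,0,0],[0,0,0]],"turn":[0,0,0,0,0,0,0,0,0,0],"fingers":[-1,-1,-1,-1,-1,-1,-1,-1,-1,-1]}'; python3 -c "
from h import *
plan(.6065,-.1409,.1045,-1)
save('wrist','w3')"
```

```text
time: 14.0
tool_pos: [0.5026, -0.1398, 0.1994]
tcp_rot: [-0.031, -3.141, -0.002]
contact_force: [-0.4, 0.6, -1.3]
grip_width: 0.0216
finger_force: 61.7
time: 15.25
tool_pos: [0.6064, -0.1409, 0.1992]
tcp_rot: [0.028, 3.141, 0.0]
contact_force: [-0.5, 0.8, -1.7]
grip_width: 0.0213
finger_force: 61.6
turn -0.0002 slide mm [-0.1  0.  94.7] tool x in world [-1.     0.017 -0.   ] tool z [ 0.e+00  1.e-04 -1.e+00] j7 1.95 p [ 0.6064 -0.1409  0.1992] F [-0.5  0.8 -1.7] w 0.0213 t 15.25
```

View pics/w3.png

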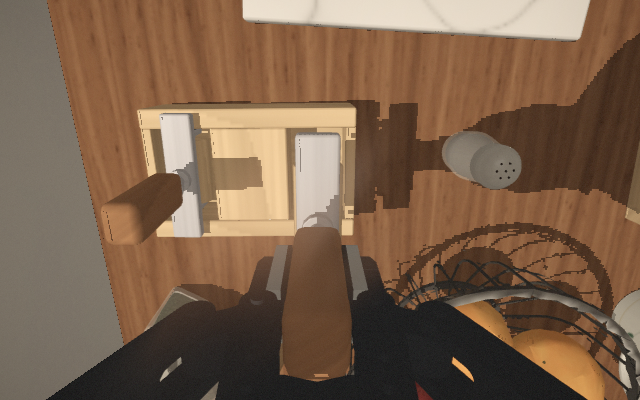

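Roller 1 sits in the hand just as after the lift, with its bar at (318,170). Seat it, release, and rise.

```bash
python3 -m handwheel '{"slide":[[0,0,0.02],[0,0,0.025],[0,0,0.02],[0,0,0.015],[0,0,0.008],[0,0,0.004],[0,0,0.003],[0,0,0],[0,0,0],[0,0,0]],"turn":[0,0,0,0,0,0,0,0,0,0],"fingers":[-1,-1,-1,-1,-1,-1,-1,-1,-1,-1]}'
```

```text
time: 16.55
tool_pos: [0.6068, -0.1411, 0.1046]
tcp_rot: [0.028, 3.141, -0.0]
contact_force: [-0.8, -1.1, 1.8]
grip_width: 0.0212
finger_force: 62.1
```

```bash
python3 -m handwheel '{"slide":[[0,0,0],[0,0,0],[0,0,0],[0,0,0],[0,0,-0.02],[0,0,-0.05],[0,0,-0.05],[0.002,-0.05,0],[0,-0.05,0],[0,-0.0095,0]],"turn":[0,0,0,0,0,0,0,0,0,0],"fingers":[1,1,1,1,1,1,1,1,1,1]}'
python3 - <<'E'
from h import *
plan(.6045,-.2505,.1045,-1)
save('scene','s2'); im=cv2.imread('pics/s2.png')[90:190,215:345]; cv2.imwrite('pics/s2c.png',cv2.resize(im,None,fx=5,fy=5,interpolation=cv2.INTER_CUBIC))
E
```

```text
time: 17.8
tool_pos: [0.6009, -0.2557, 0.226]
tcp_rot: [0.038, 3.14, -0.005]
contact_force: [0.2, -0.1, 1.0]
grip_width: 0.0858
finger_force: 0.0
turn -0.0068 slide mm [ -3.4   5.6 121.5] tool x in world [-1.     0.017 -0.001] tool z [ 8.0e-04 -3.1e-03 -1.0e+00] j7 2.13 p [ 0.6009 -0.2557  0.226 ] F [ 0.2 -0.1  1. ] w 0.0858 t 17.8
```

View pics/s2c.png

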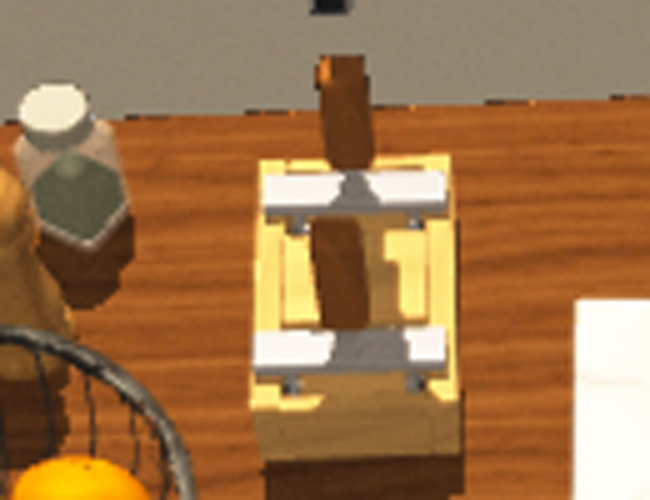

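Roller 1's bar lies across both end rims at (345,350), just like roller 2's at (355,192): seated. Next, grip roller 2.

```bash
python3 -m handwheel '{"slide":[[0,0,0],[0,0,0],[0,0,0.025],[0,0,0.035],[0,0,0.035],[0,0,0.025],[0,0,0],[0,0,0],[0,0,0],[0,0,0]],"turn":[0,0,0,0,0,0,0,0,0,0],"fingers":[1,1,1,1,1,1,1,-1,-1,-1]}' && python3 -m handwheel '{"slide":[[0,0,0],[0,0,0],[0,0,0],[0,0,-0.01],[0,0,-0.02],[0,0,-0.03],[0,0,-0.03],[0,0,0],[0,0,0],[0,0,0]],"turn":[0,0,0,0,0,0,0,0,0,0],"fingers":[-1,-1,-1,-1,-1,-1,-1,-1,-1,-1]}'
python3 - <<'E'
from h import *
plan(.4456,-.1256,.126,-4.1)
E
```

```text
time: 19.1
tool_pos: [0.6031, -0.2506, 0.1052]
tcp_rot: [0.028, 3.14, -0.001]
contact_force: [-0.4, -0.1, -0.2]
grip_width: 0.0321
finger_force: 0.0
time: 20.35
tool_pos: [0.602, -0.25, 0.1928]
tcp_rot: [-0.028, -3.139, -0.001]
contact_force: [0.2, -0.2, -2.2]
grip_width: 0.0214
finger_force: 62.3
turn 0.0539 slide mm [164.7 112.8  67.2] tool x in world [-0.997  0.071  0.002] tool z [-2.2e-03  8.0e-04 -1.0e+00] j7 2.13 p [ 0.602  -0.25    0.1928] F [ 0.2 -0.2 -2.2] w 0.0214 t 20.35
```

```bash
python3 -m handwheel '{"slide":[[0.02,0,0],[0.035,0,0],[0.04,0,0],[0.04,0.02,0],[0.02,0.04,0],[0.01,0.04,0],[0,0.013,0.02],[0,0,0.025],[0,0,0.015],[0,0,0.006]],"turn":[0.054,0,0,0,0,0,0,0,0,0],"fingers":[-1,-1,-1,-1,-1,-1,-1,-1,-1,-1]}';  python3 -m handwheel '{"slide":[[0,0,0.002],[0,0,0.0015],[0,0,0.0015],[0,0,0.0015],[0,0,0.001],[0,0,0],[0,0,0],[0,0,0],[0,0,0],[0,0,0]],"turn":[0,0,0,0,0,0,0,0,0,0],"fingers":[-1,-1,-1,-1,-1,-1,-1,-1,-1,-1]}'
```

```text
time: 21.6
tool_pos: [0.4453, -0.1272, 0.1271]
tcp_rot: [-0.114, -3.138, 0.001]
contact_force: [0.1, -0.2, -1.8]
grip_width: 0.0212
finger_force: 62.0
time: 22.85
tool_pos: [0.446, -0.127, 0.1206]
tcp_rot: [-0.113, -3.14, 0.0]
contact_force: [0.3, -0.7, -3.2]
grip_width: 0.0211
finger_force: 62.0
```

```bash
python3 -m handwheel '{"slide":[[0,0,0.001],[0,0,0.001],[0,0,0.001],[0,0,0.001],[0,0,0],[0,0,0],[0,0,0],[0,0,0],[0,0,0],[0,0,0]],"turn":[0,0,0,0,0,0,0,0,0,0],"fingers":[-1,-1,-1,-1,-1,-1,-1,-1,-1,-1]}'
```

```text
time: 24.1
tool_pos: [0.446, -0.127, 0.1166]
tcp_rot: [-0.113, -3.139, 0.0]
contact_force: [0.3, 0.1, -1.4]
grip_width: 0.0217
finger_force: 62.0
```

```bash
python3 -m handwheel '{"slide":[[0,0,0.0006],[0,0,0.0005],[0,0,0.0005],[0,0,0.0005],[0,0,0],[0,0,0],[0,0,0],[0,0,0],[0,0,0],[0,0,0]],"turn":[0,0,0,0,0,0,0,0,0,0],"fingers":[-1,-1,-1,-1,-1,-1,-1,-1,-1,-1]}'; python3 -c "
from h import *
print(r.state()['contact_force'])"
```

```text
time: 25.35
tool_pos: [0.446, -0.127, 0.1145]
tcp_rot: [-0.113, -3.139, 0.0]
contact_force: [-0.4, -0.3, -2.6]
grip_width: 0.0215
finger_force: 62.0
[-0.40764977 -0.25378203 -2.61046488]
```

```bash
python3 -m handwheel '{"slide":[[0,0,0.0005],[0,0,0.0005],[0,0,0.0005],[0,0,0.0005],[0,0,0.0005],[0,0,0],[0,0,0],[0,0,0],[0,0,0],[0,0,0]],"turn":[0,0,0,0,0,0,0,0,0,0],"fingers":[-1,-1,-1,-1,-1,-1,-1,-1,-1,-1]}'
```

```text
time: 26.6
tool_pos: [0.4461, -0.127, 0.112]
tcp_rot: [-0.113, -3.14, 0.0]
contact_force: [-1.0, -0.3, -0.8]
grip_width: 0.0216
finger_force: 62.2
```

Contact begins only about 2.5 mm lower than with roller 1, near the 39 mm end of the bent wheel's range. I'll press lightly and roll in steps, feeding the height upward as it goes.

```bash
python3 -m handwheel '{"slide":[[0,0,0.0006],[0,0,0.0006],[0,0.001,0],[0,0.002,0],[0,0.002,-0.0002],[0,0.002,-0.0002],[0,0.002,-0.0003],[0,0.002,-0.0003],[0,0,0],[0,0,0]],"turn":[0,0,0,0,0,0,0,0,0,0],"fingers":[-1,-1,-1,-1,-1,-1,-1,-1,-1,-1]}'
```

```text
time: 27.85
tool_pos: [0.4469, -0.1159, 0.1118]
tcp_rot: [0.113, 3.139, 0.0]
contact_force: [0.2, 0.9, 4.2]
grip_width: 0.0217
finger_force: 62.8
```

```bash
python3 -m handwheel '{"slide":[[0,0.001,-0.0003],[0,0.002,-0.0004],[0,0.002,-0.0004],[0,0.002,-0.0004],[0,0.002,-0.0004],[0,0.002,-0.0004],[0,0.001,-0.0002],[0,0,0],[0,0,0],[0,0,0]],"turn":[0,0,0,0,0,0,0,0,0,0],"fingers":[-1,-1,-1,-1,-1,-1,-1,-1,-1,-1]}'
```

```text
time: 29.1
tool_pos: [0.4478, -0.104, 0.1143]
tcp_rot: [0.113, 3.139, 0.0]
contact_force: [0.7, -0.3, 3.1]
grip_width: 0.0212
finger_force: 62.7
```

```bash
python3 -m handwheel '{"slide":[[0,0.001,-0.0002],[0,0.002,-0.0004],[0,0.002,-0.0004],[0,0.002,-0.0003],[0,0.002,-0.0003],[0,0.002,-0.0002],[0,0.001,0],[0,0,0],[0,0,0],[0,0,0]],"turn":[0,0,0,0,0,0,0,0,0,0],"fingers":[-1,-1,-1,-1,-1,-1,-1,-1,-1,-1]}'
```

```text
time: 30.35
tool_pos: [0.4486, -0.0921, 0.1161]
tcp_rot: [-0.113, -3.139, 0.0]
contact_force: [0.3, -0.6, 2.6]
grip_width: 0.021
finger_force: 62.8
```

```bash
python3 -m handwheel '{"slide":[[0,0.001,-0.0001],[0,0.002,-0.0001],[0,0.002,-0.0001],[0,0.002,-0.0001],[0,0.002,-0.0001],[0,0.002,0],[0,0.001,0],[0,0,0],[0,0,0],[0,0,0]],"turn":[0,0,0,0,0,0,0,0,0,0],"fingers":[-1,-1,-1,-1,-1,-1,-1,-1,-1,-1]}'
```

```text
time: 31.6
tool_pos: [0.4494, -0.0801, 0.1166]
tcp_rot: [-0.113, -3.14, -0.0]
contact_force: [1.3, 0.1, 3.5]
grip_width: 0.0215
finger_force: 62.9
```

```bash
python3 -m handwheel '{"slide":[[0,0.001,0],[0,0.002,0],[0,0.002,0.0001],[0,0.002,0.0001],[0,0.002,0.0002],[0,0.002,0.0002],[0,0.001,0.0001],[0,0,0],[0,0,0],[0,0,0]],"turn":[0,0,0,0,0,0,0,0,0,0],"fingers":[-1,-1,-1,-1,-1,-1,-1,-1,-1,-1]}'
```

```text
time: 32.85
tool_pos: [0.4503, -0.0681, 0.1159]
tcp_rot: [0.113, 3.14, 0.0]
contact_force: [0.9, 0.0, 4.5]
grip_width: 0.0209
finger_force: 63.0
```

```bash
python3 -m handwheel '{"slide":[[0,0.001,0],[0,0.002,0.0001],[0,0.002,0.0002],[0,0.002,0.0002],[0,0.002,0.0003],[0,0.002,0.0003],[0,0.001,0.0002],[0,0,0],[0,0,0],[0,0,0]],"turn":[0,0,0,0,0,0,0,0,0,0],"fingers":[-1,-1,-1,-1,-1,-1,-1,-1,-1,-1]}'
```

```text
time: 34.1
tool_pos: [0.4512, -0.0561, 0.1146]
tcp_rot: [0.113, 3.14, 0.0]
contact_force: [2.2, 1.6, 3.9]
grip_width: 0.0213
finger_force: 63.0
```

```bash
python3 -m handwheel '{"slide":[[0,0.001,0.0002],[0,0.002,0.0003],[0,0.002,0.0004],[0,0.002,0.0004],[0,0.002,0.0004],[0,0.002,0.0004],[0,0.001,0.0001],[0,0,0],[0,0,0],[0,0,0]],"turn":[0,0,0,0,0,0,0,0,0,0],"fingers":[-1,-1,-1,-1,-1,-1,-1,-1,-1,-1]}'
```

```text
time: 35.35
tool_pos: [0.452, -0.0441, 0.1124]
tcp_rot: [0.113, 3.14, 0.0]
contact_force: [2.6, 0.7, 3.8]
grip_width: 0.0211
finger_force: 63.0
```

```bash
python3 -m handwheel '{"slide":[[0,0.001,0.0002],[0,0.002,0.0004],[0,0.002,0.0004],[0,0.002,0.0003],[0,0.002,0.0003],[0,0.002,0.0001],[0,0.001,0],[0,0,0],[0,0,0],[0,0,0]],"turn":[0,0,0,0,0,0,0,0,0,0],"fingers":[-1,-1,-1,-1,-1,-1,-1,-1,-1,-1]}'; python3 -m handwheel '{"slide":[[0,0.001,0],[0,0.002,0],[0,0.002,0],[0,0.002,0],[0,0.002,0],[0,0.002,0],[0,0.001,0],[0,0,0],[0,0,0],[0,0,0]],"turn":[0,0,0,0,0,0,0,0,0,0],"fingers":[-1,-1,-1,-1,-1,-1,-1,-1,-1,-1]}'
```

```text
time: 36.6
tool_pos: [0.4529, -0.0322, 0.1107]
tcp_rot: [-0.113, -3.14, -0.0]
contact_force: [2.6, 1.1, 4.1]
grip_width: 0.0214
finger_force: 62.9
time: 37.85
tool_pos: [0.4538, -0.0202, 0.1107]
tcp_rot: [0.113, 3.14, 0.0]
contact_force: [3.1, 0.1, 4.1]
grip_width: 0.0213
finger_force: 63.0
```

```bash
python3 -m handwheel '{"slide":[[0,0.001,-0.0001],[0,0.002,-0.0003],[0,0.002,-0.0003],[0,0.002,-0.0004],[0,0.002,-0.0004],[0,0.002,-0.0004],[0,0,0],[0,0,0],[0,0,-0.005],[0,0,-0.015]],"turn":[0,0,0,0,0,0,0,0,0,0],"fingers":[-1,-1,-1,-1,-1,-1,-1,-1,-1,-1]}'; python3 -m handwheel '{"slide":[[0,0,-0.03],[0,0,-0.045],[0,0,-0.03],[0,0.03,0],[0,0.05,0],[0,0.05,0],[0,0.04,0],[0,0.02,0],[0,0,0],[0,0,0]],"turn":[0,0,0,0,0,0,0,0,0,0],"fingers":[-1,-1,-1,-1,-1,-1,-1,-1,-1,-1]}'
python3 - <<'E'
from h import *
plan(.612,.1997,.2,2)
C,im=save('wrist','w4'); np.save('w4C.npy',np.hstack([C[0],C[1],C[2][:,None]]))
print([proj(C,p).round() for p in [(.612,.1997,.052)]])
E
```

```text
time: 39.1
tool_pos: [0.4521, -0.0092, 0.1316]
tcp_rot: [-0.112, -3.134, 0.001]
contact_force: [-0.3, -0.8, -1.5]
grip_width: 0.0217
finger_force: 62.0
time: 40.35
tool_pos: [0.4682, 0.1783, 0.2377]
tcp_rot: [-0.116, -3.139, 0.001]
contact_force: [-0.4, 0.6, -1.0]
grip_width: 0.0211
finger_force: 62.1
turn -0.1089 slide mm [-144.4   16.4   37.6] tool x in world [-0.999 -0.035  0.   ] tool z [-4.e-04 -9.e-04 -1.e+00] j7 1.12 p [0.4682 0.1783 0.2377] F [-0.4  0.6 -1. ] w 0.0211 t 40.35
[array([347., 295.])]
```

View pics/w4.png

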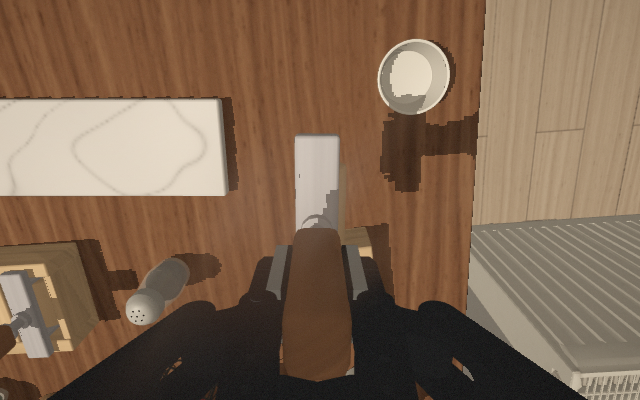

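The bar hangs straight at (317,170), and the stand is hidden behind the gripper. I'll pin down the stand's pose from the first two pictures, magnified side by side.

Run:
```python
import cv2,numpy as np
a=cv2.imread('pics/scene0.png')[260:310,252:316]; b=cv2.imread('pics/top0.png')[150:200,222:262]
f=lambda i,k:cv2.resize(i,None,fx=k,fy=k,interpolation=cv2.INTER_CUBIC)
cv2.imwrite('pics/st.png',np.hstack([f(a,7),f(b,7)])); print(a.shape,b.shape)
```

```text
(50, 64, 3) (50, 40, 3)
```

View pics/st.png

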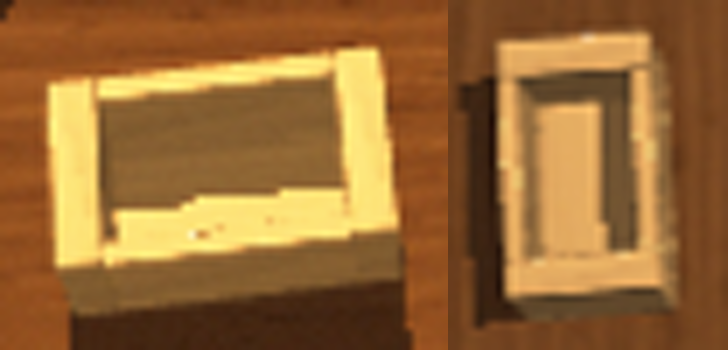

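Top-face corners are at (48,84), (380,48), (398,232), (57,270) in the scene crop and (50,43), (202,33), (212,290), (60,298) in the top crop.

Run:
```python
from h import *
def rep(n,u0,v0,pts):
    C=cam(n); P=np.array([ray(C,u0+(u+.5)/7-.5,v0+(v+.5)/7-.5,.052)[:2] for u,v in pts])
    print(n,P.mean(0).round(4),[np.linalg.norm(P[i]-P[i-1]).round(4) for i in range(4)],[np.degrees(np.arctan2(*(P[i]-P[i-1])[::-1])).round(1) for i in range(4)])
rep('scene',252,260,[(48,84),(380,48),(398,232),(57,270)])
rep('top',222,150,[(50,43),(202,33),(212,290),(60,298)])
# check of the scene camera: bars of rack in scene vs grasp pose
plan(.612,.1997,.2,3.5)
```

```text
scene [0.6118 0.1988] [np.float64(0.0634), np.float64(0.1102), np.float64(0.0634), np.float64(0.1094)] [np.float64(-85.9), np.float64(-176.4), np.float64(93.5), np.float64(3.6)]
top [0.612  0.1992] [np.float64(0.11), np.float64(0.064), np.float64(0.111), np.float64(0.0628)] [np.float64(3.7), np.float64(-86.9), np.float64(-176.9), np.float64(92.3)]
turn -0.1356 slide mm [-144.7   12.7   37.7] tool x in world [-0.998 -0.061  0.   ] tool z [-2.e-04 -6.e-04 -1.e+00] j7 1.12 p [0.4683 0.1782 0.2377] F [ 0.2 -0.1 -2.3] w 0.0215 t 40.4
```

```bash
python3 -m handwheel '{"slide":[[0,0,0],[-0.02,0.002,0],[-0.04,0.004,0],[-0.04,0.004,0],[-0.03,0.0023,0],[-0.0137,0,0],[0,0,0.02],[0,0,0.02],[0,0,0],[0,0,0]],"turn":[-0.134,0,0,0,0,0,0,0,0,0],"fingers":[-1,-1,-1,-1,-1,-1,-1,-1,-1,-1]}'; python3 -c "
from h import *
plan(.611,.199,.1047,3.4)
save('scene','s3')"
```

```text
time: 41.65
tool_pos: [0.6112, 0.2006, 0.1987]
tcp_rot: [-0.096, 3.139, 0.0]
contact_force: [-0.8, -0.4, -1.9]
grip_width: 0.0216
finger_force: 62.1
turn 0.0018 slide mm [ 0.4 -1.6 94. ] tool x in world [-0.998 -0.059 -0.001] tool z [ 1.e-03  1.e-04 -1.e+00] j7 1.41 p [0.6112 0.2006 0.1987] F [-0.8 -0.4 -1.9] w 0.0216 t 41.65
```

```bash
python3 -m handwheel '{"slide":[[0,-0.0015,0],[0,0,0.015],[0,0,0.02],[0,0,0.015],[0,0,0.01],[0,0,0.008],[0,0,0.007],[0,0,0.005],[0,0,0],[0,0,0]],"turn":[0,0,0,0,0,0,0,0,0,0],"fingers":[-1,-1,-1,-1,-1,-1,-1,-1,-1,-1]}'
```

```text
time: 42.95
tool_pos: [0.6111, 0.2, 0.118]
tcp_rot: [-0.098, 3.14, 0.0]
contact_force: [0.1, -0.4, -2.9]
grip_width: 0.0214
finger_force: 62.1
```

No contact yet, and the wheel is in the pocket. Lower the last bit.

```bash
python3 -m handwheel '{"slide":[[0,-0.001,0.005],[0,0,0.004],[0,0,0.002],[0,0,0.001],[0,0,0.001],[0,0,0.0006],[0,0,0],[0,0,0],[0,0,0],[0,0,0]],"turn":[0,0,0,0,0,0,0,0,0,0],"fingers":[-1,-1,-1,-1,-1,-1,-1,-1,-1,-1]}'
```

```text
time: 44.2
tool_pos: [0.611, 0.199, 0.1041]
tcp_rot: [-0.098, 3.14, 0.0]
contact_force: [-2.3, -1.0, 3.2]
grip_width: 0.0214
finger_force: 62.5
```

The contact height (0.1058) fits the in-hand offset of about 53.5 mm seen during rolling, so the bar is on the rim. Release and rise.

```bash
python3 -m handwheel '{"slide":[[0,0,-0.001],[0,0,0],[0,0,0],[0,0,0],[0,0,0],[0,0,-0.02],[0,0,-0.04],[0,0,-0.05],[0,0,-0.03],[0,0,0]],"turn":[0,0,0,0,0,0,0,0,0,0],"fingers":[-1,1,1,1,1,1,1,1,1,1]}'; python3 -m handwheel '{"slide":[[0.03,0,0],[0.05,0,0],[0.05,0,0],[0.03,0,0],[0,0,0],[0,0,0],[0,0,0],[0,0,0],[0,0,0],[0,0,0]],"turn":[0,0,0,0,0,0,0,0,0,0],"fingers":[1,1,1,1,1,1,1,1,1,1]}'
python3 - <<'E'
from h import *
save('scene','s4'); save('top','t4')
a=cv2.imread('pics/scene0.png'); b=cv2.imread('pics/s4.png'); t=cv2.imread('pics/t4.png')
f=lambda i,k:cv2.resize(i,None,fx=k,fy=k,interpolation=cv2.INTER_CUBIC)
x=f(b[95:335,225:405],2); y=f(t[140:260,205:417],1.88)
y=cv2.copyMakeBorder(y,0,480-y.shape[0],0,0,cv2.BORDER_CONSTANT); o=np.hstack([x,y]); print(o.shape); cv2.imwrite('pics/fin.png',o)
C=cam('scene'); print([proj(C,p).round(1) for p in [(.612,.199,.062),(.56,.196,.062),(.664,.202,.062)]])
E
```

```text
time: 45.45
tool_pos: [0.6124, 0.1991, 0.2483]
tcp_rot: [-0.097, 3.135, 0.003]
contact_force: [0.1, -0.2, -0.3]
grip_width: 0.0856
finger_force: 0.0
time: 46.7
tool_pos: [0.4514, 0.1889, 0.2449]
tcp_rot: [0.098, -3.14, 0.0]
contact_force: [-0.2, -0.9, -0.1]
grip_width: 0.0857
finger_force: 0.0
(480, 759, 3)
[array([282.7, 280.5]), array([305.7, 278.1]), array([259.6, 282.9])]
```

View pics/fin.png

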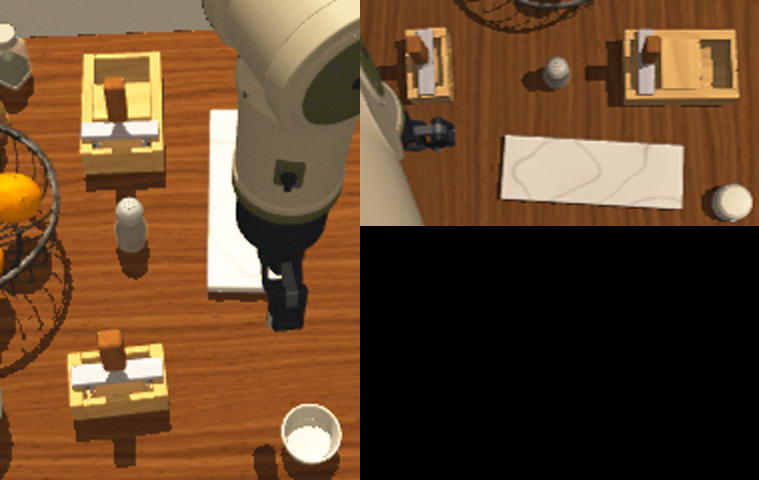

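Roller 2's bar lies level across the stand at (117,374), which is scene pixel (283,282) against a predicted (283,281). Roller 1 is seated in the rack at (120,133), and the bystanders haven't moved. Handing in.

```bash
python3 -c "
from station import r
print(r.finish_job())"
```

```text
the job is handed in; nothing more can be done
None
```

Roller_2 is the bent one (its wheel lifted about 6 mm over a full turn) and is seated in the single stand. Roller_1 rolled true and is back in its rack pocket. I handed the job in at about 47 s; the measured rolling force was never above about 6.5 N, and nothing else appeared to have moved.

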